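Interlock channel offcuts in the stock tray

ROBOT

A 6-joint arm with a two-finger parallel gripper is mounted at the origin on a cart in front of the work surface, level with it; the furniture and walls round the work are solid. World frame = base frame: x ahead of the robot, y to its left, z up, the work surface at z = 0. Lengths are in m, angles in rad, forces in N, time in s.
With the tool pointing down it reaches from about 0.375 to 0.925 m from the base axis. Payload 5.7 kg.
Tool frame: the origin (TCP) lies midway between the tips of the shut fingers; the grasp point (between the pads) lies 19 mm behind it; z points along the fingers, y is the line along which they close (so a half turn about z gives the same grasp; the last joint's range is limited). The gripper opens to 88 mm and grips with 3 to 60 N. Pads are 20 mm wide; open, the fingers measure 115 mm over their backs; the gripper's body (75 mm by 178 mm) begins 61 mm behind the grasp point.
Start: joints at [1.131, 0.359, 1.51, -0, 1.272, -0.115], TCP at [0.191, 0.569, 0.223] pointing down, gripper open.
Joint ranges: [-2.97, 2.97], [-1.01, 2.36], [0.21, 2.38], [-0.96, 4.11], [0.2, 2.71], [-2.98, 2.98]. Speed limits (rad/s): [2.39, 2.39, 3.14, 3.14, 3.14, 3.14].

INTERFACE

Orientations are given as a unit quaternion [x, y, z, w].
In Python, from plant import * gives the robot as it stands.
- The arm moves only by the tool carry_out, never from a script. Its argument "plan" is a list that holds one entry, the list of rows, each a list of 5 numbers: the opening, from 0 (shut) to 1 (fully open), then the shift along the tool's x, y, z in mm, then the turn about the tool's z in rad. In form: [[[fingers, x, y, z, roll], ...]]. A call has 1 to 8 rows; each row is the pose to reach, as a shift and turn from the pose commanded when the call began, along the tool's axes at that moment; what a row does not reach only later rows make up. A row lasts 1/10 s, in which the tool goes at most 50 mm and 8.59 degrees, less where a joint would pass 70% of its speed; a pose out of reach is approached as far as the arm can. A call with a gripper value outside its range is refused whole. The fingers move at their own pace and stop on an object; the grip force is fixed at half the most. Time passes only in rows, so rows that repeat a pose let the fingers close. It gives the time, the measured TCP pose, the force, the opening and the grip force at its end, in the units of the state.
- state(): the state, without advancing time (a new reading comes with each control period).
- capture(name): name is "scene" or "top" or "wrist"; returns the picture (384x512x3 uint8, red, green, blue); there is no depth.
- camera_model(name): a dict with "fovy" (degrees; the focal length in pixels is half the picture's height over the tangent of half this angle, whatever the lens; pixels are square), "cx", "cy" (the principal point, pixels), "rvec" (rotation vector, rad) and "tvec" (3), from world to camera coordinates, as OpenCV has them; the wrist camera has in their place "tool_from_camera" (4x4, takes a point from camera to tool coordinates, whose origin is the TCP and whose axes are the flange's). Camera axes: x right, y down, z forward; pixel columns grow to the right and rows downward; lengths in m; the calibration is good to about 2 mm. A picture is of the moment at which its call begins: read the wrist's pose just before it. camera_model takes no time and is no camera call.
- hand_in(): hands the job in; it is judged then, once.
The state is a dict: "time_s": time; "joint_positions": joint angles; "joint_velocities": joint speeds; "tau": joint torques, N m; "tcp_pos": TCP position; "tool_rot": TCP orientation; "force": force on the tool from outside, world axes, zero at the start; "torque": the same for the moment, N m; "gripper_width": opening from 0.0 (shut) to 1.0 (fully open); "finger_force": force on a finger pad.
Only numpy, scipy, OpenCV 4.12 (cv2) and the standard library are available. Lean on these libraries where they do the work, as an engineer would, in place of code of your own. Each camera call takes 0.05 s, during which the arm holds its last target. There are 200 camera calls.

TASK

Pack the three aluminium channel offcuts into the wooden stock tray so that they interlock: lay the two narrow ones in it legs up, the long one in the long lane and the short one in the short lane; then set the wide one, legs down as it lies, across both, centred on the tray with one leg down inside each narrow channel. Last, lay the flat steel bench block centred on top of the wide channel as a weight. Leave the flux pot, brass tin, pumice, wax and loupe where they are.

Things in the scene. Friction and masses are not known exactly. Their poses are not given: they have to be found in the camera images.
- stock_tray: fixed dark wooden tray, 126 (x) x 116 (y) mm, 12 high, any yaw. Two flat cork-lined lanes along its x, both centred at x = 0: long lane 114 x 38 mm centred at y = +33 mm, short lane 78 x 38 mm centred at y = -33 mm (wood blocks with a brass screw fill the ends of the short lane). Lane floor at z = 5 mm; rims and 28 mm wide middle rib 7 mm above the floor. Origin: centre of the underside.
- long_channel: narrow aluminium U channel, 100 mm long (its x), 28 mm wide (y), 28 mm high, wall 3 mm, lying on its web with the two legs up (open side up). Loose, about 60 g. Origin: centre of the underside of the web; z up.
- short_channel: narrow aluminium U channel of the same section, 64 mm long (its x), 28 mm wide (y), 28 mm high, wall 3 mm, lying with the legs up. Loose, about 45 g. Origin: centre of the underside of the web; z up.
- wide_channel: wide aluminium U channel, 60 mm long (its x), 66 wide over the legs (y), 50 high, wall 3, standing legs down like a bridge, loose, about 80 g. Outer faces of the legs at y = +-33 mm run along x. In the tray its x lies along the lanes and its leg tips rest on the narrow channels' webs, 8 mm above the tray's underside. Origin: centre between the leg tips, at their level; web top at z = +50 mm.
- bench_block: dark flat steel block, 58 (x) by 64 (y) by 18 mm, 0.5 kg, loose. Origin: centre of the underside; z up. It goes flat on top of the wide channel's web (60 x 66 mm), either way round.
- flux_pot: small round beige pot, 45 mm across, 31 mm high, loose; a bystander. Origin: centre of the underside.
- findings_tin: closed brass-coloured tin, 93 x 121 x 24 mm, loose; a bystander. Origin: centre of the underside.
- pumice: small white stone, 27 x 35 x 16 mm, loose; a bystander. Origin: centre of the underside.
- carving_wax: blue-green block of wax, 28 x 72 x 14 mm, loose; a bystander. Origin: centre of the underside.
- loupe: small silvery folding loupe, 27 x 40 x 20 mm, loose; a bystander. Origin: centre of the underside.
Not all that is in view belongs to the job. What is shaped like the long_channel but red is not meant.

How it is judged:
By the outcome, as a careful person would: the job done as asked, in the order asked, and still so for the second after the job is handed in, with the robot touching nothing.
It also fails if it takes over 104 s, if anything falls off the work surface, if the arm or the gripper's body presses on something with over 40 N, if the wrist force passes 120 N, or if a joint passes its speed limit or range.

## Working session

There is one attempt and no reset: what is moved stays moved. The work goes in short steps, Python scripts to look and compute and a tool call to move; the robot and the scene stay as the last step left them, time stands still between calls to the robot, and variables do not carry over. Pictures are saved under pics/ and viewed, at most 14 in all, crops included, and the job is handed in when it is done.

Besides the shell and the picture viewer there is one more tool, called after "Request:" by a JSON object that holds its "api" and its "payload". carry_out: Moves the arm, as the interface text tells. Its arguments: {"type":"object","properties":{"plan":{"type":"array"}},"required":["plan"]}

```bash
mkdir -p pics; cat > h.py <<'E'
from plant import *
import numpy as np, cv2
from scipy.spatial.transform import Rotation as R
def cam(n, st=None):
    m=camera_model(n); f=192/np.tan(np.radians(m["fovy"])/2)
    K=np.array([[f,0,m["cx"]],[0,f,m["cy"]],[0,0,1]])
    if "rvec" in m:
        Rm=R.from_rotvec(np.ravel(m["rvec"])).as_matrix(); t=np.ravel(m["tvec"])
    else:
        st=st or state(); T=np.eye(4); T[:3,:3]=R.from_quat(st["tool_rot"]).as_matrix(); T[:3,3]=st["tcp_pos"]
        C=np.linalg.inv(T@np.array(m["tool_from_camera"])); Rm,t=C[:3,:3],C[:3,3]
    return K,Rm,t
def back(c,uv,z):
    K,Rm,t=c; o=-Rm.T@t; d=(Rm.T@np.linalg.inv(K)@np.c_[np.atleast_2d(uv),np.ones(len(np.atleast_2d(uv)))].T).T
    return o+d*((z-o[2])/d[:,2:3])
def proj(c,P):
    K,Rm,t=c; q=(K@(Rm@np.atleast_2d(P).T+t[:,None])).T; return q[:,:2]/q[:,2:]
def save(n,f,s=1.5):
    im=capture(n); cv2.imwrite("pics/raw_"+f,im[:,:,::-1]); cv2.imwrite("pics/"+f,cv2.resize(im[:,:,::-1],None,fx=s,fy=s,interpolation=cv2.INTER_CUBIC))
E
python3 - <<'E'
from h import *
save("scene","s1.png");save("top","t1.png")
s=state();print({k:np.round(v,3).tolist() for k,v in s.items()})
for n in("top","scene"):
    K,Rm,t=cam(n);print(n,K.round(1).tolist(),(-Rm.T@t).round(3))
print(camera_model("wrist"), camera_model("top"))
E
```

```text
{'time_s': 0.1, 'joint_positions': [1.131, 0.359, 1.511, -0.0, 1.272, -0.115], 'joint_velocities': [0.002, -0.003, 0.0, -0.0, 0.004, 0.001], 'tau': [-0.001, -51.635, -27.141, 0.068, 0.028, -0.0], 'tcp_pos': [0.191, 0.568, 0.222], 'tool_rot': [0.162, 0.987, -0.001, -0.0], 'force': [-0.669, -0.356, -0.091], 'torque': [-0.031, 0.04, -0.03], 'finger_force': 0.0, 'gripper_width': 0.999}
top [[351.4, 0.0, 251.8], [0.0, 351.4, 192.0], [0.0, 0.0, 1.0]] [ 0.318 -0.088  1.023]
scene [[490.1, 0.0, 250.0], [0.0, 490.1, 191.0], [0.0, 0.0, 1.0]] [-0.305 -0.699  1.002]
{'fovy': 63.25696689589028, 'cx': 252.5931079999376, 'cy': 194.34598398061596, 'tool_from_camera': array([[-4.12041925e-04, -9.58509671e-01, -2.85059715e-01,
         7.73648384e-02],
       [ 9.99999915e-01, -3.85784194e-04, -1.48263704e-04,
        -4.07894411e-05],
       [ 3.21406618e-05, -2.85059751e-01,  9.58509748e-01,
        -1.62372455e-01],
       [ 0.00000000e+00,  0.00000000e+00,  0.00000000e+00,
         1.00000000e+00]])} {'fovy': 57.3010883103655, 'cx': 251.80478813197715, 'cy': 191.9570273784013, 'rvec': array([ 2.15440155, -2.11043329,  0.20527789]), 'tvec': array([-0.10826889,  0.49367214,  0.94870401])}
```

View pics/t1.png

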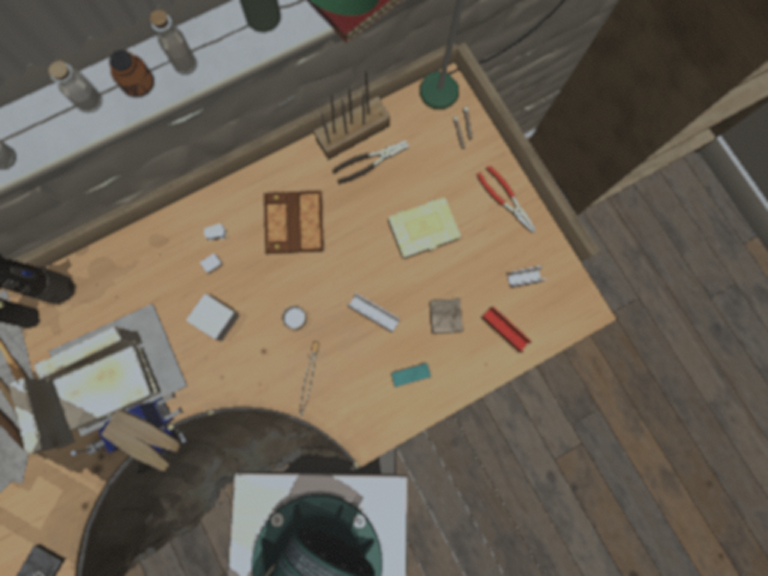

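View pics/s1.png

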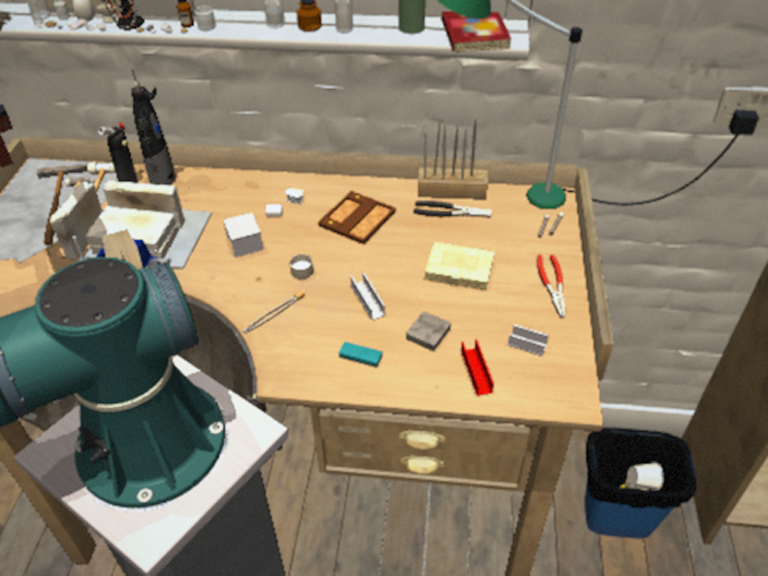

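Top view (shown ×1.5): tray (293,221), wide channel (213,317), bench block (446,315), pot (294,318), tin (425,228), pumice and loupe (211,263)/(214,231). The silver channel at (373,312) fits long_channel and the red one at (506,329) is the decoy. The short grey one at (525,276) fits short_channel. I'll confirm these in a crop.

```bash
python3 - <<'E'
from h import *
t=cv2.imread("pics/raw_t1.png");s=cv2.imread("pics/raw_s1.png")
a=cv2.resize(t[110:250,115:375],None,fx=3,fy=3,interpolation=cv2.INTER_CUBIC)
b=cv2.resize(s[170:270,215:385],None,fx=780/170,fy=780/170*.38,interpolation=cv2.INTER_CUBIC)
cv2.imwrite("pics/c1.png",np.vstack([a,cv2.resize(b,(780,175))])[:600])
c=cam("top")
for n,u,v,z in [("tray",293,221,.01),("wide",213,315,.05),("long",373,312,.02),("short",525,276,.02),("block",446,315,.018),("red",506,329,.02),("pot",294,318,.03),("tin",425,228,.024)]:
    print(n,back(c,[u/1.5,v/1.5],z).round(3))
E
```

```text
tray [[0.634 0.073 0.01 ]]
wide [[0.437 0.206 0.05 ]]
long [[ 0.453 -0.09   0.02 ]]
short [[ 0.53  -0.385  0.02 ]]
block [[ 0.451 -0.231  0.018]]
red [[ 0.426 -0.345  0.02 ]]
pot [[0.437 0.059 0.03 ]]
tin [[ 0.622 -0.189  0.024]]
```

View pics/c1.png

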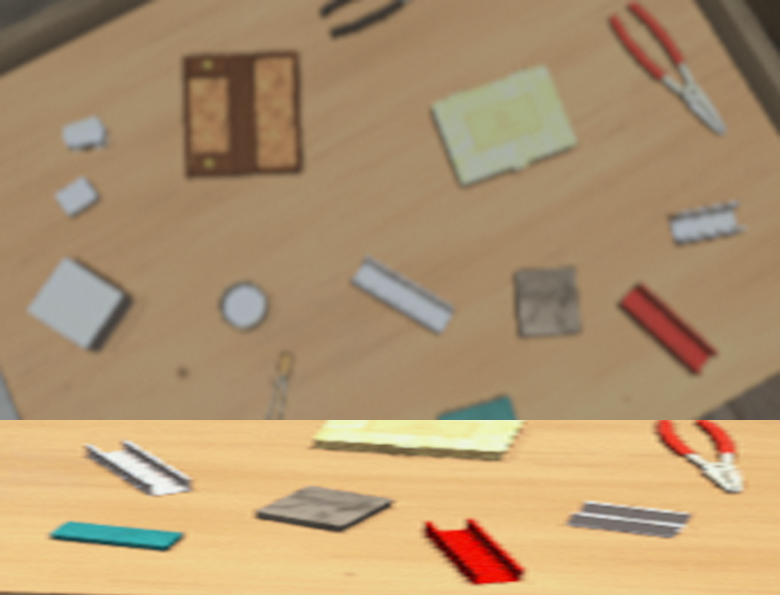

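The crop confirms it: the silver channel is long_channel (legs up), the grey one of about 64 mm is short_channel, and the red one is the decoy. The short lane is on the image's left (world +y), so the long lane is on the -y side. First I'll move to hover over the tray.

```bash
cat >> h.py <<'E'
def go(x,y,z,psi):
    "shift (mm, tool axes) and roll from the present measured pose; psi = heading of tool y (mod pi)"
    s=state(); M=R.from_quat(s["tool_rot"]).as_matrix(); d=M.T@(np.array([x,y,z])-s["tcp_pos"])*1000
    p0=np.arctan2(M[1,1],M[0,1]); r=-((psi-p0+np.pi/2)%np.pi-np.pi/2)
    j1=s["joint_positions"]; a=np.degrees(np.arccos(-M[2,2]))
    print("shift",d.round(1),"roll",round(r,3),"| rows",int(np.ceil(max(np.linalg.norm(d)/50,abs(r)/.149))),"psi0",round(p0,3),"j6",round(j1[5],2),"tilt deg",a.round(2),"t",round(s["time_s"],2))
E
python3 - <<'E'
from h import *
go(0.60,0.05,0.16,np.pi/2)
c=cam("top")
for n,p,q,z in [("long",(362,273),(440,320),.028),("short",(672,230),(740,217),.028),("wide",(70,260),(128,300),.05),("block",(515,270),(575,267),.018),("tray",(187,175),(183,57),.012)]:
    P=back(c,np.array([p,q])/3+[115,110],z); d=P[1]-P[0]; print(n,P.mean(0).round(3),"head",np.arctan2(d[1],d[0]).round(3),"len",np.linalg.norm(d).round(3))
E
```

```text
shift [-552.7 -360.4   62.4] roll -0.325 | rows 14 psi0 1.246 j6 -0.12 tilt deg 0.09 t 0.1
long [ 0.45  -0.09   0.028] head -2.095 len 0.087
short [ 0.527 -0.384  0.028] head -1.359 len 0.068
wide [0.456 0.191 0.05 ] head -2.144 len 0.067
block [ 0.481 -0.229  0.018] head -1.499 len 0.058
tray [0.629 0.128 0.012] head 0.09 len 0.122
```

Request:
{"api": "carry_out", "payload": {"plan": [[[1, -50, -33, 6, -0.05], [1, -90, -60, 12, -0.1], [1, -130, -85, 18, -0.15], [1, -170, -110, 24, -0.2], [1, -210, -137, 30, -0.25], [1, -250, -163, 36, -0.3], [1, -290, -190, 40, -0.325], [1, -330, -215, 44, -0.325]]]}}

```text
time_s: 0.9
tcp_pos: [0.4361, 0.2575, 0.1782]
tool_rot: [-0.0, 1.0, -0.0, -0.0]
force: [0.4, 0.0, -0.1]
gripper_width: 0.999
finger_force: 0.0
```

```bash
python3 - <<'E'
from h import *
go(0.60,0.05,0.16,np.pi/2)
E
```

```text
shift [-163.7 -207.6   18.2] roll 0.001 | rows 6 psi0 1.572 j6 -1.17 tilt deg 0.04 t 0.9
```

Request:
{"api": "carry_out", "payload": {"plan": [[[1, -30, -38, 3, 0], [1, -60, -76, 7, 0], [1, -90, -114, 10, 0], [1, -120, -152, 13, 0], [1, -150, -190, 17, 0], [1, -164, -208, 18, 0], [1, -164, -208, 18, 0]]]}}

```text
time_s: 1.6
tcp_pos: [0.6016, 0.0486, 0.16]
tool_rot: [0.002, 1.0, -0.0, 0.0]
force: [0.3, 0.0, 0.1]
gripper_width: 1.003
finger_force: 0.0
```

```bash
python3 - <<'E'
from h import *
import json
s=state();save("wrist","w1.png");json.dump({k:np.ravel(v).tolist() for k,v in s.items() if k in("tcp_pos","tool_rot")},open("w1.json","w"));print(s["tcp_pos"],s["time_s"])
E
```

```text
[0.60162794 0.04860508 0.15998586] 1.6
```

View pics/w1.png

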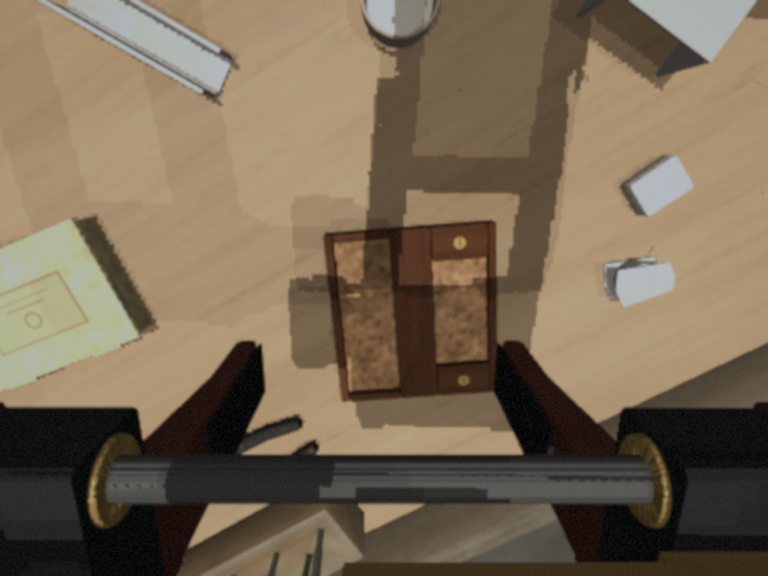

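The wrist view shows the tray with corners (×1.5 px) at about (326,235), (495,222), (498,390) and (346,400). The short lane with its screws is on the right (+y). Next I'll fit its pose.

```bash
cat >> h.py <<'E'
from scipy.optimize import least_squares
def fitrect(c,uv,z,L,W,s=1.5,x0=None):
    "corners in pixels (scaled by s), order around; first edge has length L. gives centre and heading of first edge"
    P=back(c,np.array(uv)/s,z)[:,:2]; e=P[1]-P[0]; 
    q=np.array([[-L,-W],[L,-W],[L,W],[-L,W]])/2
    A=P-P[0]; sg=np.sign(e[0]*(P[3]-P[0])[1]-e[1]*(P[3]-P[0])[0]); q[:,1]*=sg
    f=lambda v:((q@np.array([[np.cos(v[2]),np.sin(v[2])],[-np.sin(v[2]),np.cos(v[2])]])+v[:2])-P).ravel()
    r=least_squares(f,[*P.mean(0),np.arctan2(e[1],e[0])])
    print("edges mm",[int(np.linalg.norm(P[i]-P[(i+1)%4])*1000) for i in range(4)],"res mm",(r.fun*1000).round(1)); return r.x.round(4)
E
python3 - <<'E'
from h import *
import json
s=json.load(open("w1.json"));c=cam("wrist",s)
print("tray",fitrect(c,[(326,235),(346,400),(498,390),(495,222)],.012,.126,.116))
im=cv2.imread("pics/raw_w1.png")[135:275,200:345]
cv2.imwrite("pics/c2.png",cv2.resize(im,None,fx=4,fy=4,interpolation=cv2.INTER_CUBIC))
E
```

```text
edges mm [124, 112, 124, 112] res mm [-0.5 -1.4  1.5 -1.9  0.3  1.3 -1.3  1.9]
tray [0.6348 0.0743 0.0788]
```

View pics/c2.png

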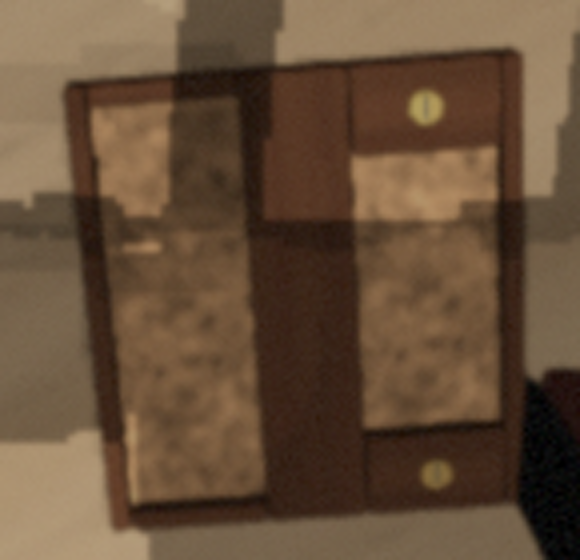

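```bash
python3 - <<'E'
from h import *
import json
s=json.load(open("w1.json"));c=cam("wrist",s)
o=np.array([200,135]);f=lambda *p:[np.array(q)/4+o for q in p]
print("tray",fitrect(c,f((68,86),(113,530),(524,500),(521,49)),.012,.126,.116,1))
S=back(c,f((426,107),(437,474)),.012)
print("screws",S.round(4).tolist(),np.arctan2(*(S[1]-S[0])[[1,0]]).round(3))
# floor corners short lane / long lane (z=.005) that are seen unoccluded, rib edges at top
print("rib edges z12",back(c,f((348,66),(365,510),(262,220),(265,500)),.012).round(4).tolist())
C=np.array([.6348,.0743]);
for th in(.07,.08,.09):
  d=np.array([np.cos(th),np.sin(th)]);n=np.array([-d[1],d[0]])
  print(th,"screw u,v",((S[:,:2]-C)@np.c_[d,n]).round(4).tolist())
go(0.45-.06,-0.09,0.14,-2.095+np.pi/2)
E
```

```text
edges mm [125, 114, 125, 113] res mm [-0.6 -1.7  0.2 -0.5  0.7  1.1 -0.2  1.1]
tray [0.6349 0.0733 0.0734]
screws [[0.5825, 0.1025, 0.012], [0.6847, 0.1102, 0.012]] 0.075
rib edges z12 [[0.5721, 0.0825, 0.012], [0.6957, 0.0907, 0.012], [0.6119, 0.0614, 0.012], [0.6926, 0.0629, 0.012]]
0.07 screw u,v [[-0.0502, 0.0317], [0.0523, 0.0323]]
0.08 screw u,v [[-0.0499, 0.0322], [0.0526, 0.0317]]
0.09 screw u,v [[-0.0495, 0.0327], [0.053, 0.0312]]
shift [ 209.6 -140.9   20.1] roll -1.049 | rows 8 psi0 1.568 j6 -1.6 tilt deg 0.06 t 1.65
```

Request:
{"api": "carry_out", "payload": {"plan": [[[1, 25, -22, 4, -0.14], [1, 50, -44, 8, -0.28], [1, 75, -66, 12, -0.42], [1, 100, -88, 16, -0.56], [1, 125, -110, 20, -0.7], [1, 140, -130, 25, -0.84], [1, 150, -141, 30, -0.97], [1, 150, -141, 30, -1.049]]]}}

```text
time_s: 2.45
tcp_pos: [0.4465, -0.0886, 0.1301]
tool_rot: [-0.503, 0.864, 0.001, -0.001]
force: [0.3, 0.8, 0.7]
gripper_width: 0.998
finger_force: 0.0
```

```bash
cat >> h.py <<'E'
import json
def wsave(n):
    s=state(); save("wrist",n+".png"); json.dump({k:np.ravel(v).tolist() for k,v in s.items() if k in("tcp_pos","tool_rot")},open(n+".json","w")); print(s["tcp_pos"].round(4) if hasattr(s["tcp_pos"],"round") else s["tcp_pos"],s["joint_positions"][5],s["time_s"])
def wcam(n): return cam("wrist",json.load(open(n+".json")))
E
python3 -c "
from h import *
wsave('w2')"
```

```text
[ 0.4465 -0.0886  0.1301] -2.9719644406840215 2.45
```

View pics/w2.png

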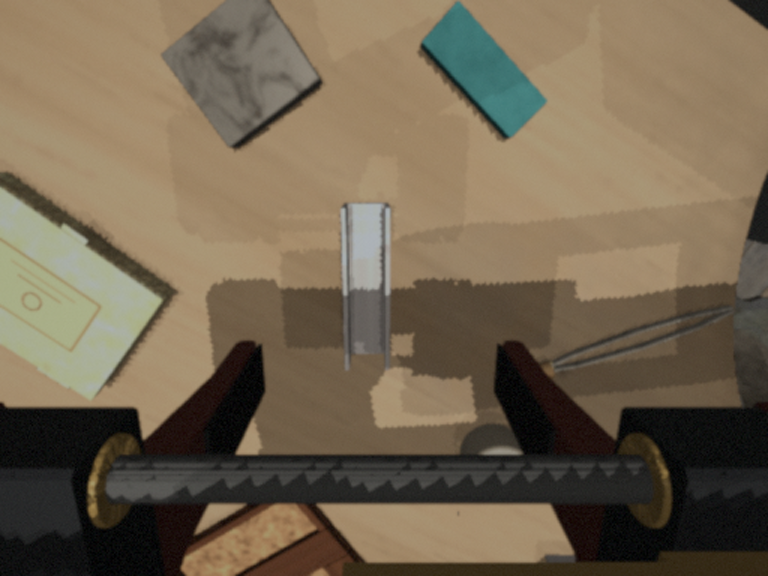

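Long channel leg-top corners (×1.5) are (341,204), (392,204), (390,370) and (346,370). The bench block is at (240,70).

```bash
python3 - <<'E'
from h import *
c=wcam("w2")
r=fitrect(c,[(341,204),(346,370),(390,370),(392,204)],.028,.1,.028);print("long",r)
go(r[0],r[1],.03,r[2]+np.pi/2);go(r[0],r[1],.010,r[2]+np.pi/2)
im=cv2.imread("pics/raw_w2.png")[125:255,210:280]
cv2.imwrite("pics/c3.png",cv2.resize(im,None,fx=4.5,fy=4.5,interpolation=cv2.INTER_CUBIC))
E
```

```text
edges mm [101, 27, 101, 28] res mm [ 0.2  0.9 -0.1 -0.9 -0.8 -0.7  0.6  0.7]
long [ 0.4532 -0.0921  1.0545]
shift [  0.5  -6.9 100.4] roll 0.002 | rows 3 psi0 2.627 j6 -2.97 tilt deg 0.11 t 2.5
shift [  0.5  -6.9 120.4] roll 0.002 | rows 3 psi0 2.627 j6 -2.97 tilt deg 0.11 t 2.5
```

View pics/c3.png

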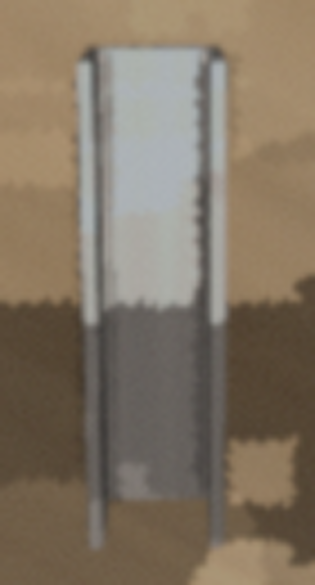

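Request:
{"api": "carry_out", "payload": {"plan": [[[0.7, 0, -7, 30, 0.03], [0.6, 0, -7, 70, 0.03], [0.55, 0, -7, 100, 0.03], [0.55, 0, -7, 118, 0.03], [0.25, 0, -7, 120, 0.03], [0.1, 0, -7, 120, 0.03], [0.1, 0, -7, 120, 0.03], [0.1, 0, -7, 120, 0.03]]]}}

```text
time_s: 3.3
tcp_pos: [0.4565, -0.093, 0.0118]
tool_rot: [-0.488, 0.873, -0.001, 0.001]
force: [0.0, 0.2, -0.5]
gripper_width: 0.32
finger_force: 29.9
```

```bash
python3 - <<'E'
from h import *
s=state();print(s["gripper_width"],s["finger_force"],s["joint_positions"],s["tcp_pos"])
go(.6375,.0406,.09,.075+np.pi/2)
E
```

```text
0.3204655319136441 29.920977652072906 [-3.49313481e-01  4.88430721e-01  2.00275165e+00 -3.50610371e-05
  6.48358647e-01 -2.93933639e+00] [ 0.45654324 -0.09297633  0.01178827]
shift [-208.6  -84.3  -78. ] roll 0.944 | rows 7 psi0 2.59 j6 -2.94 tilt deg 0.12 t 3.3
```

Request:
{"api": "carry_out", "payload": {"plan": [[[0.1, 0, 0, -40, 0], [0.1, -10, -4, -70, 0.13], [0.1, -40, -16, -78, 0.27], [0.1, -75, -30, -78, 0.4], [0.1, -112, -45, -78, 0.54], [0.1, -150, -60, -78, 0.68], [0.1, -185, -75, -78, 0.82], [0.1, -208, -84, -78, 0.944]]]}}

```text
time_s: 4.1
tcp_pos: [0.6391, 0.0419, 0.09]
tool_rot: [-0.035, 0.999, -0.0, 0.002]
force: [-0.4, -0.3, 0.1]
gripper_width: 0.316
finger_force: 29.9
```

```bash
python3 - <<'E'
from h import *
go(.6375,.0406,.0178,.075+np.pi/2)
s=state();print(s["gripper_width"],s["tcp_pos"],s["joint_velocities"])
E
```

```text
shift [ 1.9 -1.2 72.2] roll -0.005 | rows 2 psi0 1.641 j6 -1.68 tilt deg 0.19 t 4.1
0.31566946441212945 [0.63906198 0.04188578 0.09000979] [ 0.24194387  0.23624315 -0.45752117 -0.0117904   0.24846187  1.4595961 ]
```

Request:
{"api": "carry_out", "payload": {"plan": [[[0.1, 0, 0, 0, 0], [0.1, 0, 0, 25, 0], [0.1, 0, 0, 45, 0], [0.1, 0, 0, 55, 0], [0.1, 0, 0, 55, 0], [0.1, 0, 0, 55, 0]]]}}

```text
time_s: 4.7
tcp_pos: [0.6362, 0.0397, 0.0344]
tool_rot: [-0.038, 0.999, -0.0, 0.0]
force: [0.0, 0.0, -1.7]
gripper_width: 0.319
finger_force: 29.9
```

```bash
python3 - <<'E'
from h import *
wsave("w3")
go(.6375,.0406,.0178,.075+np.pi/2)
E
```

```text
[0.6362 0.0397 0.0344] -1.6919407679679739 4.7
shift [-0.8  0.8 16.9] roll 0.0 | rows 1 psi0 1.646 j6 -1.69 tilt deg 0.08 t 4.75
```

View pics/w3.png

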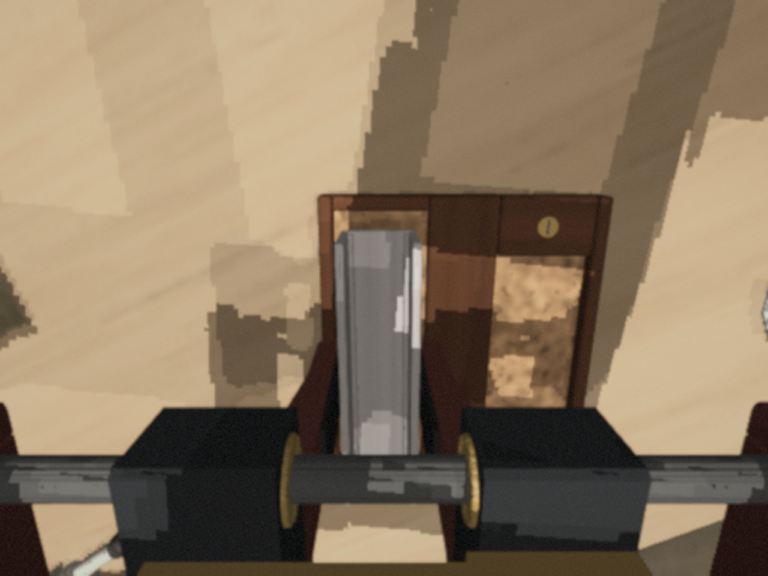

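The channel hangs over the long lane, aligned with it; the tray's near corners are at (318,196) and (611,196). I'll check them against the model.

```bash
python3 - <<'E'
from h import *
c=wcam("w3")
C=np.array([.635,.0735]);th=.075;d=np.array([np.cos(th),np.sin(th)]);n=np.array([-d[1],d[0]])
def m(uv,z): return ((back(c,np.array(uv)/1.5,z)[:,:2]-C)@np.c_[d,n]*1000).round(1).tolist()
print("corners exp(-63,-58),(-63,58)",m([(318,196),(611,196)],.012))
print("screw",m([(548,227)],.012)," rib exp v -14,14",m([(428,208),(500,208)],.012))
print("lane floor left/right edges exp v -52,-14",m([(334,225),(424,225)],.005))
print("channel near end bottom, exp u -50",m([(341,237),(419,232)],.034-.0118+.001))
E
```

```text
corners exp(-63,-58),(-63,58) [[-62.5, -57.8], [-62.5, 56.0]]
screw [[-50.5, 32.7]]  rib exp v -14,14 [[-57.9, -15.0], [-57.9, 13.2]]
lane floor left/right edges exp v -52,-14 [[-50.2, -52.6], [-50.2, -15.7]]
channel near end bottom, exp u -50 [[-48.4, -48.4], [-50.3, -19.2]]
```

Request:
{"api": "carry_out", "payload": {"plan": [[[0.1, -1, 0.3, 10, 0], [0.1, -1, 0.3, 17, 0], [0.1, -1, 0.3, 17, 0], [0.1, -1, 0.3, 17, 0], [0.48, -1, 0.3, 17, 0], [0.48, -1, 0.3, 17, 0], [0.48, -1, 0.3, 10, 0], [0.48, -1, 0.3, -30, 0]]]}}

```text
time_s: 5.55
tcp_pos: [0.6335, 0.0406, 0.0604]
tool_rot: [-0.038, 0.999, 0.0, -0.004]
force: [0.7, 0.9, 0.4]
gripper_width: 0.479
finger_force: 0.0
```

```bash
python3 - <<'E'
from h import *
s=state();print(s["tcp_pos"],s["gripper_width"])
go(.527,-.384,.13,-1.359+np.pi/2)
E
```

```text
[0.63347898 0.04064928 0.06038904] 0.47913125589090805
shift [ 138.7 -415.4  -68.8] roll 1.434 | rows 10 psi0 1.646 j6 -1.69 tilt deg 0.51 t 5.55
```

Request:
{"api": "carry_out", "payload": {"plan": [[[0.6, 5, -12, -40, 0.14], [0.7, 18, -52, -68, 0.28], [0.9, 33, -98, -68, 0.42], [1, 48, -144, -68, 0.56], [1, 63, -190, -68, 0.7], [1, 78, -236, -68, 0.84], [1, 94, -282, -68, 0.98], [1, 109, -328, -68, 1.12]]]}}

```text
time_s: 6.35
tcp_pos: [0.5524, -0.2966, 0.1324]
tool_rot: [0.501, 0.865, -0.0, 0.0]
force: [0.8, 0.2, -0.3]
gripper_width: 1.0
finger_force: 0.0
```

```bash
python3 - <<'E'
from h import *
go(.527,-.384,.13,-1.359+np.pi/2)
E
```

```text
shift [-63.2 -65.5   2.5] roll 0.308 | rows 3 psi0 0.52 j6 -1.12 tilt deg 0.04 t 6.35
```

Request:
{"api": "carry_out", "payload": {"plan": [[[1, -28, -29, 2, 0.14], [1, -55, -57, 2, 0.27], [1, -60, -62, 2, 0.3], [1, -60, -62, 2, 0.3], [1, -60, -62, 2, 0.3]]]}}

```text
time_s: 6.85
tcp_pos: [0.5298, -0.3765, 0.1298]
tool_rot: [0.622, 0.783, 0.0, -0.0]
force: [-0.9, 1.2, -0.3]
gripper_width: 1.001
finger_force: 0.0
```

```bash
python3 -c "
from h import *
wsave('w4')"
```

```text
[ 0.5298 -0.3765  0.1298] -0.9524540697153537 6.85
```

View pics/w4.png

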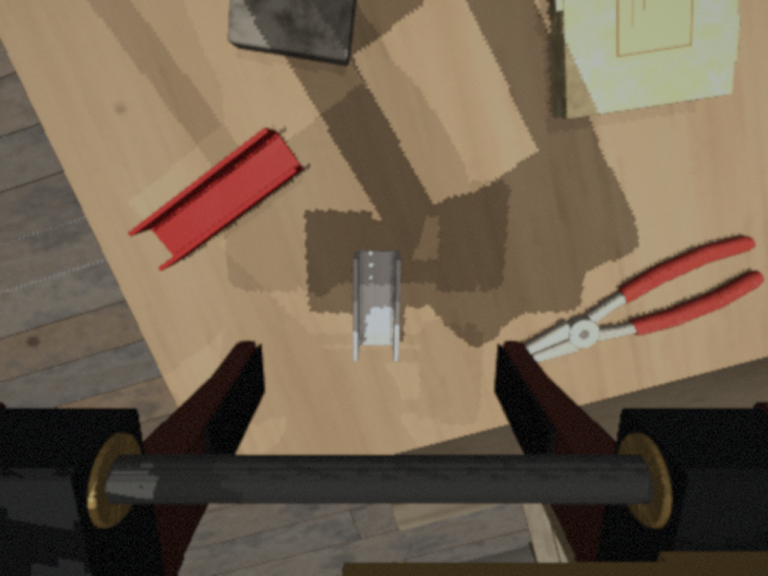

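Short channel leg-top corners (×1.5) are at about (353,255), (402,255), (398,361) and (357,361). Fingers are clear of the pliers.

```bash
python3 - <<'E'
from h import *
c=wcam("w4")
r=fitrect(c,[(353,255),(356.5,361),(398.5,361),(402,255)],.028,.064,.028);print("short",r)
go(r[0],r[1],.011,r[2]+np.pi/2)
E
```

```text
edges mm [66, 25, 66, 28] res mm [ 0.4 -1.2 -1.3  1.   0.7  1.5  0.2 -1.3]
short [ 0.5324 -0.3883 -1.3442]
shift [-12.5  -0.4 118.8] roll 0.002 | rows 3 psi0 0.228 j6 -0.95 tilt deg 0.05 t 6.9
```

Request:
{"api": "carry_out", "payload": {"plan": [[[0.7, -12, 0, 40, 0], [0.6, -12, 0, 80, 0], [0.55, -12, 0, 110, 0], [0.5, -12, 0, 119, 0], [0.1, -12, 0, 119, 0], [0.1, -12, 0, 119, 0], [0.1, -12, 0, 119, 0], [0.1, -12, 0, 60, 0]]]}}

```text
time_s: 7.7
tcp_pos: [0.5292, -0.3865, 0.0567]
tool_rot: [0.623, 0.782, 0.0, -0.005]
force: [-0.8, 1.3, -1.5]
gripper_width: 0.311
finger_force: 0.0
```

```bash
python3 - <<'E'
from h import *
s=state();print(s["gripper_width"],s["finger_force"],s["joint_positions"][5])
go(.6325,.1058,.09,.075+np.pi/2)
E
```

```text
0.31093207094907926 0.0 -0.9621335665089825
shift [456.8 210.8 -30.8] roll -1.42 | rows 11 psi0 0.226 j6 -0.96 tilt deg 0.58 t 7.7
```

Finger force reads 0, so I lifted before the fingers had closed. I'll open and look again.

Request:
{"api": "carry_out", "payload": {"plan": [[[0.5, 0, 0, -40, 0], [0.7, 0, 0, -60, 0], [1, 0, 0, -70, 0], [1, 0, 0, -70, 0]]]}}

```text
time_s: 8.1
tcp_pos: [0.5335, -0.3904, 0.1333]
tool_rot: [0.623, 0.782, -0.0, 0.002]
force: [0.1, -0.1, -0.1]
gripper_width: 0.632
finger_force: 0.0
```

```bash
python3 -c "
from h import *
wsave('w5')"
```

```text
[ 0.5335 -0.3904  0.1333] -0.9621238147545781 8.1
```

View pics/w5.png

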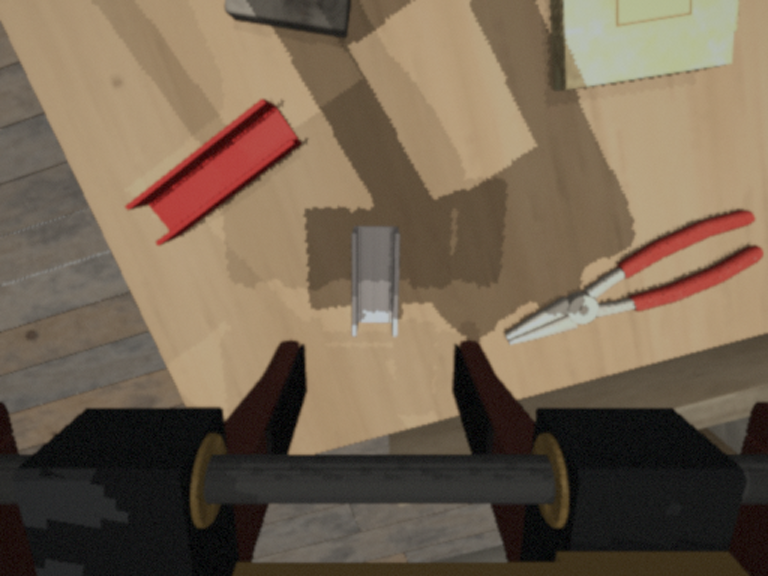

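The channel is still standing on the table, undisturbed, with corners (352,230), (399,230), (396,335) and (355,335).

```bash
python3 - <<'E'
from h import *
c=wcam("w5")
r=fitrect(c,[(352,230),(355,335),(397,335),(400,230)],.028,.064,.028);print("short",r)
go(r[0],r[1],.011,r[2]+np.pi/2)
E
```

```text
edges mm [64, 25, 64, 27] res mm [-0.1 -0.4 -1.2  0.2  1.   0.6  0.3 -0.4]
short [ 0.5323 -0.3883 -1.3468]
shift [ 1.500e+00 -1.000e-01  1.205e+02] roll 0.002 | rows 3 psi0 0.226 j6 -0.96 tilt deg 0.09 t 8.15
```

Request:
{"api": "carry_out", "payload": {"plan": [[[0.6, 1.5, 0, 45, 0], [0.55, 1.5, 0, 90, 0], [0.5, 1.5, 0, 115, 0], [0.3, 1.5, 0, 120, 0], [0.1, 1.5, 0, 120, 0], [0.1, 1.5, 0, 120, 0], [0.1, 1.5, 0, 120, 0], [0.1, 1.5, 0, 120, 0]]]}}

```text
time_s: 8.95
tcp_pos: [0.5329, -0.3887, 0.0122]
tool_rot: [0.623, 0.782, -0.0, 0.001]
force: [-0.0, -0.3, -0.9]
gripper_width: 0.316
finger_force: 30.0
```

```bash
python3 - <<'E'
from h import *
s=state();print(s["gripper_width"],s["finger_force"],s["tcp_pos"])
go(.6325,.1058,.09,.075+np.pi/2)
E
```

```text
0.3163599943245893 29.960853159427643 [ 0.53289678 -0.38873482  0.01222581]
shift [459.5 208.  -78.5] roll -1.42 | rows 11 psi0 0.226 j6 -0.96 tilt deg 0.15 t 8.95
```

Request:
{"api": "carry_out", "payload": {"plan": [[[0.1, 0, 0, -45, 0], [0.1, 15, 7, -78, -0.14], [0.1, 58, 26, -78, -0.28], [0.1, 102, 46, -78, -0.42], [0.1, 146, 66, -78, -0.56], [0.1, 190, 86, -78, -0.7], [0.1, 234, 106, -78, -0.84], [0.1, 278, 126, -78, -0.98]]]}}

```text
time_s: 9.75
tcp_pos: [0.5932, -0.087, 0.0899]
tool_rot: [0.179, 0.984, -0.0, 0.001]
force: [-0.1, -0.7, -0.5]
gripper_width: 0.315
finger_force: 30.0
```

```bash
python3 - <<'E'
from h import *
print(state()["finger_force"])
go(.6325,.1058,.09,.075+np.pi/2)
E
```

```text
29.95848298072815
shift [ 31.  194.3  -0.2] roll -0.434 | rows 4 psi0 1.212 j6 -1.47 tilt deg 0.12 t 9.75
```

Request:
{"api": "carry_out", "payload": {"plan": [[[0.1, 7, 46, 0, -0.13], [0.1, 14, 92, 0, -0.26], [0.1, 22, 138, 0, -0.39], [0.1, 29, 178, 0, -0.434], [0.1, 30, 192, 0, -0.434], [0.1, 30, 192, 20, -0.434], [0.1, 30, 192, 20, -0.434], [0.1, 30, 192, 20, -0.434]]]}}

```text
time_s: 10.55
tcp_pos: [0.6326, 0.1005, 0.0688]
tool_rot: [-0.034, 0.999, -0.0, -0.0]
force: [-0.8, 0.0, -0.5]
gripper_width: 0.314
finger_force: 30.0
```

```bash
python3 - <<'E'
from h import *
wsave("w6")
go(.6325,.1058,.0172,.075+np.pi/2)
E
```

```text
[0.6326 0.1005 0.0688] -1.5888124372940204 10.55
shift [ 0.2  5.5 52. ] roll -0.007 | rows 2 psi0 1.639 j6 -1.59 tilt deg 0.02 t 10.6
```

View pics/w6.png

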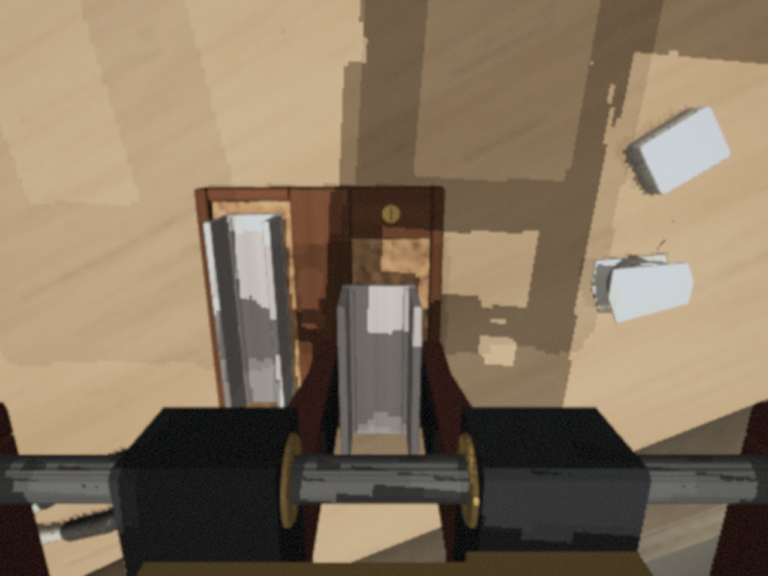

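The long channel lies in its lane, and the short one hangs over the short lane. Tray corners are at (197,188) and (443,188), with the screw at (391,213).

```bash
python3 - <<'E'
from h import *
c=wcam("w6")
C=np.array([.635,.0729]);th=.075;d=np.array([np.cos(th),np.sin(th)]);n=np.array([-d[1],d[0]])
def m(uv,z): return ((back(c,np.array(uv)/1.5,z)[:,:2]-C)@np.c_[d,n]*1000).round(1).tolist()
print("corners",m([(197,188),(443,188)],.012),"screw",m([(391,213)],.012),"rib",m([(290,195),(350,195)],.012))
print("long leg tops",m([(206,221),(284,217)],.033),"web",m([(227,217),(279,214)],.008))
print("short end bottom",m([(341,290),(419,287)],.0688-.0122), "lane floor z5 v14,52",m([(354,255),(429,255)],.005))
E
```

```text
corners [[-62.8, -55.8], [-62.0, 57.1]] screw [[-50.8, 33.2]] rib [[-59.3, -13.3], [-59.1, 14.3]]
long leg tops [[-50.5, -45.6], [-52.0, -12.5]] web [[-48.9, -44.7], [-50.2, -19.8]]
short end bottom [[-26.6, 12.7], [-27.6, 43.0]] lane floor z5 v14,52 [[-29.5, 15.2], [-29.2, 52.2]]
```

```bash
python3 - <<'E'
from h import *
c=wcam("w6")
C=np.array([.635,.0734]);th=.075;d=np.array([np.cos(th),np.sin(th)]);n=np.array([-d[1],d[0]])
def m(uv,z): return ((back(c,np.array(uv)/1.5,z)[:,:2]-C)@np.c_[d,n]*1000).round(1).tolist()
zb=.0688-.0122
print("TCP",((np.array([.6326,.1005])-C)@np.c_[d,n]*1000).round(1))
print("web far end",m([(382,433)],zb+.003),"near end",m([(380,286)],zb))
im=cv2.imread("pics/raw_w6.png")[170:310,200:300]
cv2.imwrite("pics/c4.png",cv2.resize(im,None,fx=4.2,fy=4.2,interpolation=cv2.INTER_CUBIC))
E
```

```text
TCP [-0.4 27.2]
web far end [[35.3, 27.8]] near end [[-28.1, 27.4]]
```

View pics/c4.png

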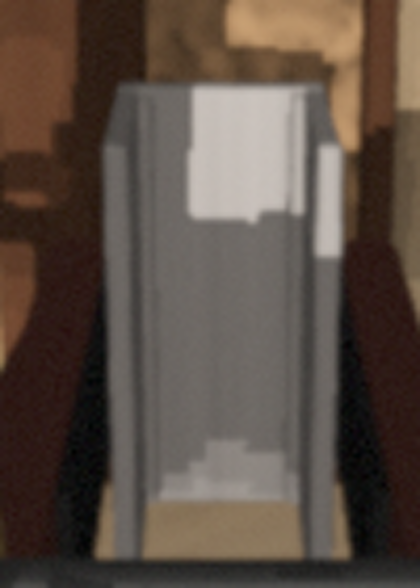

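Request:
{"api": "carry_out", "payload": {"plan": [[[0.1, 3, 5.6, 20, -0.007], [0.1, 3, 5.6, 40, -0.007], [0.1, 3, 5.6, 51, -0.007], [0.1, 3, 5.6, 52, -0.007], [0.1, 3, 5.6, 52, -0.007], [0.45, 3, 5.6, 52, -0.007], [0.45, 3, 5.6, 52, -0.007], [0.45, 3, 5.6, 30, -0.007]]]}}

```text
time_s: 11.4
tcp_pos: [0.6278, 0.1064, 0.0371]
tool_rot: [-0.038, 0.999, -0.0, -0.002]
force: [-0.1, -0.6, -0.4]
gripper_width: 0.448
finger_force: 0.0
```

```bash
python3 - <<'E'
from h import *
s=state();print(s["gripper_width"],s["tcp_pos"])
go(.44,.20,.16,-2.144)
go(.44,.20,.16,-2.144+np.pi/2)
E
```

```text
0.4480103730553479 [0.62778354 0.1064495  0.03714874]
shift [ 180.6  107.6 -122.1] roll 0.649 | rows 5 psi0 1.647 j6 -1.59 tilt deg 0.24 t 11.4
shift [ 180.6  107.6 -122.1] roll -0.921 | rows 7 psi0 1.647 j6 -1.59 tilt deg 0.24 t 11.4
```

Request:
{"api": "carry_out", "payload": {"plan": [[[0.5, 4, 0, -45, 0], [0.7, 25, 14, -90, 0.13], [1, 60, 36, -122, 0.26], [1, 97, 58, -122, 0.39], [1, 134, 80, -122, 0.52], [1, 170, 101, -122, 0.649], [1, 178, 107, -122, 0.649], [1, 178, 107, -122, 0.649]]]}}

```text
time_s: 12.2
tcp_pos: [0.4431, 0.2004, 0.1614]
tool_rot: [0.281, 0.96, 0.0, 0.0]
force: [0.0, -0.5, 0.3]
gripper_width: 0.998
finger_force: 0.0
```

```bash
python3 -c "
from h import *
wsave('w7')"
```

```text
[0.4431 0.2004 0.1614] -0.718955152326051 12.2
```

View pics/w7.png

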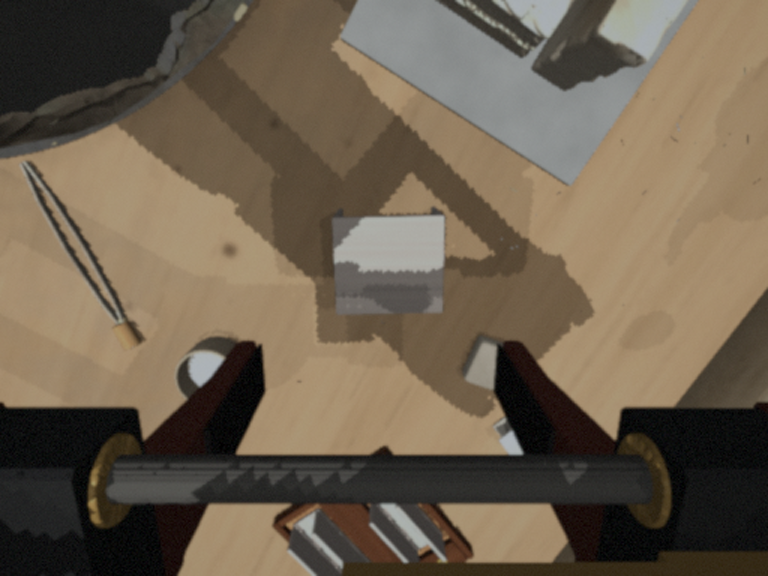

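The wide channel's web-top corners are (333,217), (443,215), (441,314) and (336,314). The leg ends at (338,212) and (437,212) show its legs at image left and right, so the tool y is the right grip line.

```bash
python3 - <<'E'
from h import *
c=wcam("w7")
r=fitrect(c,[(333,217),(336,314),(441,314),(444,216)],.05,.06,.066);print("wide",r)
go(r[0],r[1],.029,r[2]+np.pi/2)
E
```

```text
edges mm [59, 65, 60, 64] res mm [-0.4 -0.5 -0.2 -0.5  0.   0.5  0.5  0.5]
wide [ 0.4367  0.2117 -0.5643]
shift [ 13.4   5.2 132.4] roll -0.005 | rows 3 psi0 1.001 j6 -0.72 tilt deg 0.13 t 12.25
```

Request:
{"api": "carry_out", "payload": {"plan": [[[1, 13, 5.2, 20, 0], [1, 13, 5.2, 65, 0], [1, 13, 5.2, 105, 0], [1, 13, 5.2, 130, 0], [0.6, 13, 5.2, 132, 0], [0.5, 13, 5.2, 132, 0], [0.5, 13, 5.2, 132, 0], [0.5, 13, 5.2, 132, 0]]]}}

```text
time_s: 13.05
tcp_pos: [0.4376, 0.2115, 0.03]
tool_rot: [0.283, 0.959, 0.001, 0.001]
force: [0.4, -0.3, -0.5]
gripper_width: 0.751
finger_force: 29.9
```

```bash
python3 - <<'E'
from h import *
s=state();print(s["gripper_width"],s["finger_force"],s["tcp_pos"])
go(.635,.0734,.13,.075+np.pi/2)
E
```

```text
0.7509391042962459 29.88146748393774 [0.43755845 0.21145411 0.02999859]
shift [-241.    -8.8  -99.5] roll -0.648 | rows 6 psi0 0.998 j6 -0.69 tilt deg 0.17 t 13.05
```

Request:
{"api": "carry_out", "payload": {"plan": [[[0.5, 0, 0, -45, 0], [0.5, -20, -1, -85, -0.1], [0.5, -60, -2, -99, -0.22], [0.5, -105, -4, -99, -0.34], [0.5, -150, -6, -99, -0.46], [0.5, -195, -8, -99, -0.58], [0.5, -233, -9, -99, -0.648], [0.5, -241, -9, -99, -0.648]]]}}

```text
time_s: 13.85
tcp_pos: [0.6383, 0.0702, 0.1294]
tool_rot: [-0.037, 0.999, -0.001, 0.003]
force: [-0.1, 0.5, -0.1]
gripper_width: 0.75
finger_force: 29.9
```

Request:
{"api": "carry_out", "payload": {"plan": [[[0.5, 0, 0, 20, 0], [0.5, 0, 0, 30, 0], [0.5, 0, 0, 30, 0], [0.5, 0, 0, 30, 0]]]}}

```text
time_s: 14.25
tcp_pos: [0.6329, 0.0735, 0.098]
tool_rot: [-0.038, 0.999, -0.0, -0.0]
force: [0.6, 0.4, -1.7]
gripper_width: 0.749
finger_force: 29.9
```

```bash
python3 - <<'E'
from h import *
wsave("w8")
print(state()["finger_force"])
go(.635,.0734,.038,.075+np.pi/2)
E
```

```text
[0.6329 0.0735 0.098 ] -1.6391195540637575 14.25
29.881506375968456
shift [-1.6 -0.2 60.3] roll 0.001 | rows 2 psi0 1.647 j6 -1.64 tilt deg 0.02 t 14.3
```

View pics/w8.png

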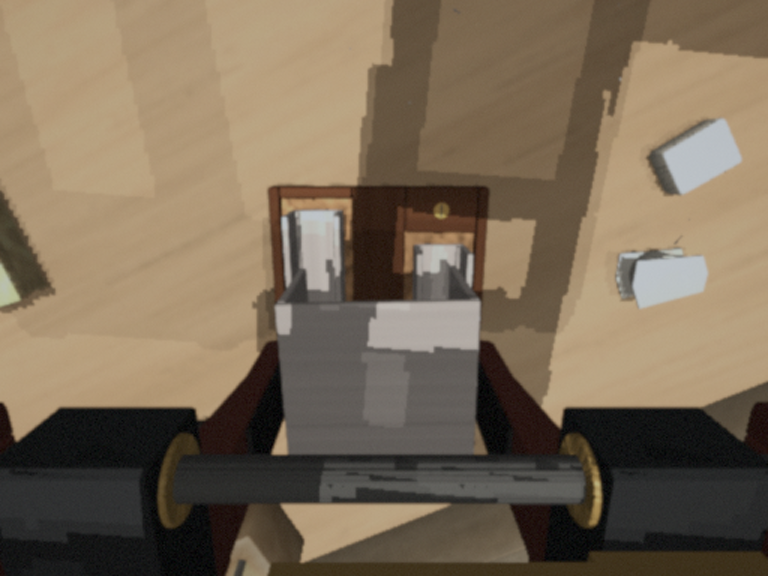

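```bash
python3 - <<'E'
from h import *
C=np.array([.635,.0734]);th=.075;d=np.array([np.cos(th),np.sin(th)]);n=np.array([-d[1],d[0]])
c=wcam("w8")
def m(uv,z): return ((back(c,np.array(uv)/1.5,z)[:,:2]-C)@np.c_[d,n]*1000).round(1).tolist()
print("TCP",((np.array([.6329,.0735])-C)@np.c_[d,n]*1000).round(1))
print("tray corners",m([(269,188),(489,188)],.012),"screw",m([(441,210)],.012))
print("long web end",m([(301,211),(341,209)],.008),"short web end",m([(418,246),(466,245)],.008))
print("short leg tops outer",m([(414,250),(473,252)],.033),"long",m([(284,216),(347,214)],.033))
print("wide web near",m([(277,304),(479,301)],.118),"leg tip near",m([(303,271),(457,270)],.068))
c=wcam("w2"); P=back(c,np.array([(162,53),(235,147),(320,80)])/1.5,.018); print("block",P.round(4).tolist(),[np.linalg.norm(P[i]-P[i+1]).round(4) for i in(0,1)],((P[0]+P[2])/2).round(4),[np.arctan2(*(P[i+1]-P[i])[[1,0]]).round(3) for i in (0,1)])
im=cv2.imread("pics/raw_w8.png",0)
for y in (150,160): print(y,im[y,170:335:1].tolist())
E
```

```text
TCP [-2.1  0.3]
tray corners [[-61.9, -57.3], [-61.9, 57.1]] screw [[-50.6, 32.6]]
long web end [[-49.5, -41.9], [-50.6, -20.4]] short web end [[-30.6, 21.2], [-31.1, 47.5]]
short leg tops outer [[-33.4, 17.2], [-32.4, 46.4]] long [[-50.1, -46.1], [-51.1, -15.6]]
wide web near [[-33.0, -32.8], [-34.1, 31.9]] leg tip near [[-31.4, -32.3], [-31.9, 32.9]]
block [[0.4833, -0.2571, 0.018], [0.4769, -0.1985, 0.018], [0.4173, -0.2043, 0.018]] [np.float64(0.0589), np.float64(0.0598)] [ 0.4503 -0.2307  0.018 ] [np.float64(1.68), np.float64(-3.044)]
150 [156, 157, 157, 155, 152, 142, 137, 138, 136, 127, 95, 67, 66, 63, 63, 63, 58, 107, 173, 191, 191, 171, 118, 69, 62, 60, 66, 92, 113, 118, 144, 179, 189, 189, 188, 187, 187, 186, 188, 189, 189, 190, 191, 193, 193, 193, 191, 185, 181, 182, 184, 183, 183, 191, 192, 176, 123, 72, 72, 83, 103, 135, 135, 105, 71, 46, 37, 37, 35, 36, 34, 33, 32, 31, 35, 32, 29, 34, 32, 33, 35, 35, 31, 35, 34, 34, 37, 34, 35, 36, 31, 32, 29, 39, 58, 64, 68, 67, 60, 50, 50, 60, 64, 64, 66, 66, 63, 64, 65, 65, 66, 64, 64, 66, 62, 67, 66, 64, 64, 66, 64, 65, 67, 63, 65, 
[... 234 characters left out ...]
 57, 59, 60, 59, 54, 51, 107, 168, 184, 176, 135, 82, 62, 60, 58, 65, 82, 88, 117, 165, 180, 179, 178, 178, 176, 177, 178, 179, 179, 181, 182, 184, 185, 185, 183, 182, 179, 179, 182, 179, 169, 182, 186, 175, 127, 73, 55, 59, 73, 79, 79, 70, 56, 40, 30, 30, 29, 29, 29, 31, 31, 25, 28, 26, 28, 29, 27, 28, 27, 27, 30, 28, 26, 22, 27, 27, 31, 30, 32, 29, 35, 52, 57, 58, 59, 60, 58, 81, 120, 133, 136, 134, 132, 128, 125, 123, 124, 122, 124, 122, 118, 112, 111, 110, 110, 115, 125, 129, 135, 138, 141, 140, 140, 140, 138, 139, 137, 135, 137, 136, 139, 138, 133, 121, 111, 106, 110, 120, 128, 133, 128, 123, 114, 83, 49, 50, 58, 63, 68, 67, 66, 88, 130, 144, 147, 146, 147, 147, 146, 146, 146, 148, 146]
```

All measurements agree: the wide legs at v≈±32.5 mm fall inside both narrow channels (long inside -42…-20, short +21…+44). I'll move it 2 mm along the lane and lower.

Request:
{"api": "carry_out", "payload": {"plan": [[[0.5, -2.3, 0, 15, 0], [0.5, -2.3, 0, 30, 0], [0.5, -2.3, 0, 42, 0], [0.5, -2.3, 0, 52, 0], [0.5, -2.3, 0, 58, 0], [0.5, -2.3, 0, 60, 0], [0.5, -2.3, 0, 60, 0], [0.5, -2.3, 0, 60, 0]]]}}

```text
time_s: 15.1
tcp_pos: [0.6353, 0.0731, 0.0377]
tool_rot: [-0.038, 0.999, -0.0, -0.001]
force: [-2.9, -0.3, 2.6]
gripper_width: 0.751
finger_force: 29.9
```

```bash
python3 - <<'E'
from h import *
s=state();print(s["gripper_width"],s["finger_force"],s["tcp_pos"],s["force"])
E
```

```text
0.7508490421536648 29.887388572096825 [0.63532137 0.07313799 0.03770224] [-2.86000428 -0.34711416  2.55831613]
```

Request:
{"api": "carry_out", "payload": {"plan": [[[1, 0, 0, 0, 0], [1, 0, 0, 0, 0], [1, 0, 0, 0, 0], [1, 0, 0, -10, 0], [1, 0, 0, -50, 0], [1, 0, 0, -95, 0], [1, 0, 0, -100, 0], [1, 0, 0, -100, 0]]]}}

```text
time_s: 15.9
tcp_pos: [0.6375, 0.0732, 0.1402]
tool_rot: [-0.038, 0.999, -0.0, 0.002]
force: [-0.2, -0.9, -0.6]
gripper_width: 1.0
finger_force: 0.0
```

```bash
python3 - <<'E'
from h import *
wsave("w9")
go(.4503,-.2307,.14,.097)
# numeric check of the wide channel web top: predicted corners, brightness edge overlay error
c=wcam("w9"); C=np.array([.635,.0734]);th=.075;d=np.array([np.cos(th),np.sin(th)]);n=np.array([-d[1],d[0]])
g=cv2.imread("pics/raw_w9.png",0)
def prof(u0,v0,u1,v1,z,N=41):
    t=np.linspace(0,1,N); P=[np.r_[C+(u0+(u1-u0)*k)*d/1000+(v0+(v1-v0)*k)*n/1000,z] for k in t]; p=proj(c,np.array(P)).astype(np.float32)
    return cv2.remap(g,p[:,0].copy(),p[:,1].copy(),cv2.INTER_LINEAR).ravel().tolist()
for u in(-15,5): print("v",u,prof(u,-45,u,-20,.058,26),prof(u,20,u,45,.058,26))
for v in(-20,0,20): print("u",v,prof(-45,v,-20,v,.058,26),prof(20,v,45,v,.058,26))
E
```

```text
[0.6375 0.0732 0.1402] -1.6391945978012838 15.9
shift [ 208.1 -289.1   -1.9] roll 1.549 | rows 11 psi0 1.646 j6 -1.64 tilt deg 0.08 t 15.95
v -15 [48, 58, 125, 162, 157, 106, 60, 60, 83, 125, 154, 160, 168, 171, 172, 171, 171, 171, 172, 175, 175, 175, 174, 171, 145, 108] [164, 163, 165, 165, 164, 164, 166, 164, 165, 165, 167, 169, 163, 164, 159, 146, 133, 84, 62, 97, 158, 167, 124, 55, 54, 60]
v 5 [23, 36, 72, 89, 84, 61, 53, 58, 73, 79, 82, 88, 96, 102, 102, 103, 103, 103, 104, 103, 103, 104, 103, 103, 103, 103] [88, 90, 89, 89, 89, 89, 89, 89, 89, 89, 93, 104, 101, 96, 97, 92, 87, 63, 51, 61, 93, 100, 77, 39, 35, 41]
u -20 [176, 176, 177, 180, 178, 174, 171, 172, 173, 170, 168, 169, 166, 150, 129, 144, 145, 142, 140, 138, 138, 136, 134, 134, 133, 130] [86, 90, 102, 111, 113, 114, 117, 124, 122, 116, 109, 106, 106, 103, 93, 83, 81, 79, 62, 47, 58, 81, 99, 102, 103, 103]
u 0 [32, 31, 29, 27, 28, 28, 26, 25, 27, 25, 30, 27, 31, 51, 77, 87, 87, 86, 86, 85, 86, 87, 88, 86, 86, 86] [87, 91, 103, 113, 114, 113, 113, 111, 100, 63, 42, 40, 41, 41, 41, 39, 39, 39, 37, 42, 56, 79, 98, 103, 103, 103]
u 20 [87, 120, 129, 124, 117, 111, 137, 162, 162, 159, 161, 155, 127, 120, 159, 168, 168, 166, 165, 166, 167, 167, 167, 168, 167, 166] [87, 87, 88, 89, 92, 101, 105, 101, 84, 56, 45, 46, 47, 46, 45, 45, 42, 38, 37, 39, 50, 72, 97, 100, 101, 100]
```

The wide channel is seated (web u −31…+29, v symmetric, at the expected height). Next is the block.

Request:
{"api": "carry_out", "payload": {"plan": [[[1, 18, -26, 0, 0.14], [1, 38, -52, 0, 0.28], [1, 58, -80, 0, 0.42], [1, 78, -108, 0, 0.56], [1, 98, -136, 0, 0.7], [1, 118, -164, 0, 0.84], [1, 138, -192, 0, 0.98], [1, 158, -220, 0, 1.12]]]}}

```text
time_s: 16.75
tcp_pos: [0.4926, -0.1584, 0.1359]
tool_rot: [0.501, 0.865, -0.0, -0.002]
force: [-0.2, 0.0, 0.3]
gripper_width: 1.0
finger_force: 0.0
```

Request:
{"api": "carry_out", "payload": {"plan": [[[1, -21, -42, 0, 0.14], [1, -42, -80, 0, 0.28], [1, -42, -80, 0, 0.42], [1, -42, -80, 0, 0.42], [1, -42, -80, 0, 0.42]]]}}

```text
time_s: 17.25
tcp_pos: [0.446, -0.2338, 0.1366]
tool_rot: [0.667, 0.745, -0.0, -0.001]
force: [0.5, -0.7, 0.1]
gripper_width: 0.999
finger_force: 0.0
```

```bash
python3 - <<'E'
from h import *
wsave("w10"); go(.4503,-.2307,.14,.097)
c=wcam("w10"); print("expected centre px",proj(c,[.4503,-.2307,.018]).round(1))
im=cv2.imread("pics/raw_w10.png"); hsv=cv2.cvtColor(im,cv2.COLOR_BGR2HSV)
m=(hsv[:,:,1]<70).astype(np.uint8); m[265:]=0
m=cv2.morphologyEx(m,cv2.MORPH_OPEN,np.ones((3,3)))
k,l,st,ce=cv2.connectedComponentsWithStats(m)
for i in range(1,k):
    if st[i,4]>300: print(i,st[i],ce[i].round(1))
p=proj(c,[.4503,-.2307,.018])[0].astype(int)
print("S row",hsv[p[1],p[0]-70:p[0]+70:3,1].tolist(),"\nV row",hsv[p[1],p[0]-70:p[0]+70:3,2].tolist(),"\nS col",hsv[p[1]-60:p[1]+60:3,p[0],1].tolist(),"\nV col",hsv[p[1]-60:p[1]+60:3,p[0],2].tolist())
E
```

```text
[ 0.446  -0.2338  0.1366] -0.7297973374005945 17.25
shift [ 2.4  4.2 -3.2] roll 0.013 | rows 1 psi0 0.11 j6 -0.73 tilt deg 0.12 t 17.3
expected centre px [[257.  186.1]]
3 [  403    81   109   155 12268] [462.1 160.1]
4 [    0    85   123   180 12297] [ 41.6 199.4]
5 [ 224  154   70   64 4180] [257.6 185.5]
S row [86, 86, 85, 88, 87, 87, 90, 103, 96, 97, 98, 90, 96, 36, 43, 40, 42, 36, 36, 33, 33, 38, 39, 46, 51, 41, 35, 33, 30, 44, 40, 38, 45, 31, 41, 52, 93, 97, 97, 97, 100, 95, 99, 99, 99, 96, 97] 
V row [161, 160, 162, 160, 159, 162, 151, 92, 88, 92, 91, 93, 93, 70, 72, 70, 73, 70, 70, 69, 70, 73, 66, 56, 60, 56, 59, 62, 67, 64, 64, 67, 62, 58, 62, 64, 93, 89, 89, 89, 94, 94, 93, 90, 90, 93, 92] 
S col [89, 90, 93, 98, 99, 97, 98, 95, 92, 91, 39, 34, 40, 39, 43, 38, 29, 34, 41, 47, 34, 35, 39, 40, 40, 42, 46, 39, 41, 38, 57, 84, 85, 84, 88, 83, 84, 84, 83, 84] 
V col [95, 96, 93, 94, 93, 92, 94, 94, 94, 90, 46, 74, 71, 72, 72, 68, 62, 68, 62, 60, 60, 65, 65, 83, 70, 54, 77, 111, 119, 126, 134, 176, 174, 167, 166, 176, 169, 166, 168, 169]
```

```bash
python3 - <<'E'
from h import *
c=wcam("w10"); im=cv2.imread("pics/raw_w10.png"); hsv=cv2.cvtColor(im,cv2.COLOR_BGR2HSV)
m=((hsv[:,:,1]<68)&(hsv[:,:,2]>50)).astype(np.uint8); m[265:]=0
m=cv2.morphologyEx(m,cv2.MORPH_CLOSE,np.ones((5,5))); m=cv2.morphologyEx(m,cv2.MORPH_OPEN,np.ones((3,3)))
k,l,st,ce=cv2.connectedComponentsWithStats(m); i=l[186,257]
pts=np.argwhere(l==i)[:,::-1].astype(float)
P=(back(c,pts,.018)[:,:2]*1000).astype(np.float32)
(b,wh,a)=cv2.minAreaRect(P); print(b,wh,"first side heading",np.radians(a),"px mean",P.mean(0))
go(b[0]/1000,b[1]/1000,.005,np.radians(a))
E
```

```text
(451.20147705078125, -231.0535430908203) (63.20412826538086, 59.72518539428711) first side heading 0.08304288884793257 px mean [ 450.79807 -230.72937]
shift [  1.8   5.3 131.8] roll 0.027 | rows 3 psi0 0.11 j6 -0.73 tilt deg 0.12 t 17.3
```

Request:
{"api": "carry_out", "payload": {"plan": [[[1, 1.8, 5.3, 30, 0.027], [1, 1.8, 5.3, 75, 0.027], [1, 1.8, 5.3, 110, 0.027], [1, 1.8, 5.3, 128, 0.027], [0.6, 1.8, 5.3, 131, 0.027], [0.5, 1.8, 5.3, 131, 0.027], [0.5, 1.8, 5.3, 131, 0.027], [0.5, 1.8, 5.3, 131, 0.027]]]}}

```text
time_s: 18.1
tcp_pos: [0.4522, -0.2322, 0.0076]
tool_rot: [0.678, 0.735, -0.0, 0.001]
force: [0.6, 0.4, -2.1]
gripper_width: 0.73
finger_force: 30.0
```

```bash
python3 - <<'E'
from h import *
s=state();print(s["gripper_width"],s["finger_force"],s["tcp_pos"],s["force"])
go(.634,.0733,.14,.075+np.pi/2)
E
```

```text
0.7304427834129673 29.999724626541138 [ 0.45218576 -0.23221418  0.00762311] [ 0.5827478   0.42606376 -2.10524552]
shift [ 289.9  205.7 -132.5] roll -1.566 | rows 11 psi0 0.08 j6 -0.69 tilt deg 0.06 t 18.1
```

Request:
{"api": "carry_out", "payload": {"plan": [[[0.5, 0, 0, -20, 0], [0.5, 0, 0, -60, 0], [0.5, 10, 7, -100, -0.1], [0.5, 38, 27, -132, -0.24], [0.5, 70, 50, -132, -0.38], [0.5, 102, 72, -132, -0.52], [0.5, 134, 95, -132, -0.66], [0.5, 164, 116, -132, -0.8]]]}}

```text
time_s: 18.9
tcp_pos: [0.555, -0.0579, 0.1394]
tool_rot: [0.336, 0.942, 0.0, 0.0]
force: [1.3, 0.2, -4.7]
gripper_width: 0.729
finger_force: 30.0
```

```bash
python3 - <<'E'
from h import *
s=state();print(s["gripper_width"],s["finger_force"],s["force"])
go(.635,.0734,.14,.075+np.pi/2)
E
```

```text
0.7287258624637664 29.993910491466522 [ 1.27087323  0.17324186 -4.71583589]
shift [ 21.2 152.3  -0.5] roll -0.761 | rows 6 psi0 0.885 j6 -1.11 tilt deg 0.06 t 18.9
```

Request:
{"api": "carry_out", "payload": {"plan": [[[0.5, 3, 26, 0, -0.13], [0.5, 7, 54, 0, -0.26], [0.5, 11, 82, 0, -0.39], [0.5, 15, 110, 0, -0.52], [0.5, 19, 136, 0, -0.65], [0.5, 21, 148, 0, -0.75], [0.5, 21, 148, 0, -0.75], [0.5, 21, 148, 0, -0.75]]]}}

```text
time_s: 19.7
tcp_pos: [0.632, 0.0676, 0.1386]
tool_rot: [-0.028, 1.0, -0.0, -0.0]
force: [-0.8, -1.1, -5.7]
gripper_width: 0.722
finger_force: 30.0
```

Request:
{"api": "carry_out", "payload": {"plan": [[[0.5, 0, 0, 20, 0], [0.5, 0, 0, 40, 0], [0.5, 0, 0, 55, 0], [0.5, 0, 0, 55, 0], [0.5, 0, 0, 55, 0]]]}}

```text
time_s: 20.2
tcp_pos: [0.6325, 0.0673, 0.0837]
tool_rot: [-0.028, 1.0, -0.0, -0.0]
force: [0.5, 0.3, -4.7]
gripper_width: 0.728
finger_force: 30.0
```

```bash
python3 - <<'E'
from h import *
wsave("w11")
s=state();print(s["gripper_width"],s["finger_force"],s["force"])
go(.635,.0734,.0656,.075+np.pi/2)
E
```

```text
[0.6325 0.0673 0.0837] -1.630034641772009 20.2
0.7224396932848737 29.998944997787476 [-0.05287078  1.03014786 -4.58672027]
shift [-2.1  5.9 18.7] roll -0.018 | rows 1 psi0 1.628 j6 -1.63 tilt deg 0.05 t 20.25
```

Request:
{"api": "carry_out", "payload": {"plan": [[[0.5, -2, 6, 0, -0.018], [0.5, -2, 6, 8, -0.018], [0.5, -2, 6, 14, -0.018], [0.5, -2, 6, 16, -0.018], [0.5, -2, 6, 17, -0.018], [0.5, -2, 6, 17, -0.018], [0.5, -2, 6, 17, -0.018]]]}}

```text
time_s: 20.95
tcp_pos: [0.6345, 0.0739, 0.0667]
tool_rot: [-0.038, 0.999, -0.0, 0.0]
force: [-0.2, 0.5, -4.8]
gripper_width: 0.727
finger_force: 30.0
```

```bash
python3 - <<'E'
from h import *
s=state();print(s["gripper_width"],s["finger_force"],s["force"])
go(.635,.0734,.0656,.075+np.pi/2)
E
```

```text
0.727075763899047 29.998932480812073 [-0.24142556  0.53542517 -4.75204734]
shift [-0.4 -0.5  1.1] roll 0.001 | rows 1 psi0 1.647 j6 -1.64 tilt deg 0.01 t 20.95
```

Not touching yet; I'll go down in 1 mm steps.

Request:
{"api": "carry_out", "payload": {"plan": [[[0.5, -0.4, -0.5, 0.5, 0], [0.5, -0.4, -0.5, 1, 0], [0.5, -0.4, -0.5, 1.2, 0], [0.5, -0.4, -0.5, 1.2, 0]]]}}

```text
time_s: 21.35
tcp_pos: [0.6351, 0.0734, 0.0657]
tool_rot: [-0.038, 0.999, -0.0, 0.0]
force: [0.1, -0.0, -4.3]
gripper_width: 0.727
finger_force: 30.0
```

Request:
{"api": "carry_out", "payload": {"plan": [[[0.5, 0, 0, 0.5, 0], [0.5, 0, 0, 0.8, 0], [0.5, 0, 0, 0.8, 0]]]}}

```text
time_s: 21.65
tcp_pos: [0.6351, 0.0734, 0.0656]
tool_rot: [-0.038, 0.999, -0.0, 0.0]
force: [-3.1, -1.2, 6.2]
gripper_width: 0.728
finger_force: 30.0
```

Request:
{"api": "carry_out", "payload": {"plan": [[[0.5, 0, 0, -0.3, 0], [1, 0, 0, -0.3, 0], [1, 0, 0, -0.3, 0], [1, 0, 0, -0.3, 0], [1, 0, 0, -10, 0], [1, 0, 0, -50, 0], [1, 0, 0, -90, 0], [1, 0, 0, -90, 0]]]}}

```text
time_s: 22.45
tcp_pos: [0.6392, 0.0736, 0.1612]
tool_rot: [-0.038, 0.999, -0.0, 0.005]
force: [0.5, 0.4, 0.8]
gripper_width: 1.001
finger_force: 0.0
```

Request:
{"api": "carry_out", "payload": {"plan": [[[1, 0, 0, 0, 0], [1, 0, 0, 0, 0]]]}}

```text
time_s: 22.65
tcp_pos: [0.634, 0.0735, 0.1539]
tool_rot: [-0.038, 0.999, -0.0, -0.001]
force: [-0.9, -0.6, -1.4]
gripper_width: 1.005
finger_force: 0.0
```

```bash
python3 - <<'E'
from h import *
wsave("w12"); c=wcam("w12"); im=cv2.imread("pics/raw_w12.png"); g=cv2.cvtColor(im,cv2.COLOR_BGR2GRAY)
C=np.array([.635,.0734]);th=.075;d=np.array([np.cos(th),np.sin(th)]);n=np.array([-d[1],d[0]])
def prof(u0,v0,u1,v1,z,N=21):
    t=np.linspace(0,1,N); P=[np.r_[C+(u0+(u1-u0)*k)*d/1000+(v0+(v1-v0)*k)*n/1000,z] for k in t]; p=proj(c,np.array(P)).astype(np.float32)
    return cv2.remap(g,p[:,0].copy(),p[:,1].copy(),cv2.INTER_LINEAR).ravel().tolist()
for u in(-15,5): print("v",u,prof(u,-42,u,-22,.076),prof(u,22,u,42,.076))
for v in(-20,0,20): print("u",v,prof(-40,v,-20,v,.076),prof(20,v,40,v,.076))
E
```

```text
[0.634  0.0735 0.1539] -1.6397187866888974 22.65
v -15 [53, 94, 157, 175, 143, 83, 60, 94, 133, 133, 125, 125, 129, 130, 128, 128, 128, 128, 126, 114, 82] [103, 108, 109, 107, 108, 109, 111, 112, 109, 119, 148, 145, 126, 81, 69, 127, 163, 146, 87, 57, 61]
v 5 [39, 59, 82, 89, 78, 57, 54, 67, 84, 86, 79, 67, 66, 66, 66, 65, 64, 64, 64, 65, 63] [55, 55, 53, 50, 49, 47, 45, 46, 48, 73, 100, 102, 92, 67, 59, 76, 93, 87, 56, 39, 43]
u -20 [169, 170, 172, 170, 158, 124, 141, 166, 156, 92, 47, 50, 64, 81, 91, 93, 79, 57, 50, 51, 51] [70, 74, 77, 78, 83, 84, 86, 85, 81, 65, 52, 46, 50, 73, 98, 104, 105, 104, 103, 103, 104]
u 0 [29, 28, 29, 27, 34, 56, 84, 88, 80, 51, 39, 45, 51, 56, 59, 58, 59, 55, 54, 53, 55] [41, 48, 54, 57, 59, 63, 63, 65, 62, 52, 44, 41, 47, 72, 98, 104, 105, 105, 105, 104, 103]
u 20 [174, 174, 173, 165, 127, 125, 165, 171, 154, 89, 49, 59, 83, 99, 103, 101, 99, 98, 97, 97, 96] [49, 49, 51, 50, 61, 72, 76, 76, 74, 61, 46, 40, 47, 72, 97, 102, 103, 103, 103, 103, 105]
```

The block's top edges lie at u≈±28.5 and v≈−32/+31 mm, so it is centred and level on the wide channel, and the gripper is clear. Handing in.

```bash
python3 -c "
from h import *
print(hand_in())"
```

```text
the job is handed in; nothing more can be done
None
```

The job is handed in: both narrow channels are in their lanes, the wide channel sits across them, and the steel block is centred on top to within about 1 mm (22.7 s on the robot clock; the final check was numeric because my picture views were used up).

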